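Set, lock and pin the setting head of a hardness tester

ROBOT

A 7-joint arm with a two-finger parallel gripper is mounted at the origin on the work surface. World frame = base frame: x ahead of the robot, y to its left, z up, the work surface at z = 0. Lengths are in m, angles in rad, forces in N, time in s.
With the tool pointing down it reaches from about 0.425 to 0.925 m from the base axis. Payload 6.8 kg.
Tool frame: the origin (TCP) lies at the very end of the fingers, on their centre line; the grasp point (between the pads) lies 19 mm behind it (r.tcp_to_grasp is the distance from the TCP to the grasp point, in m); z points along the fingers, y is the line along which they close (so a half turn about z gives the same grasp; the last joint's range is limited). The gripper opens to 85 mm and grips with 20 to 120 N. Pads are 22 mm wide; open, the fingers measure 114 mm over their backs; the gripper's body (76 mm by 85 mm) begins 54 mm behind the grasp point. The pads swing forward as they close: fully open they stand 13 mm farther back than shut.
Start: joints at [-1.417, 0.477, 0.022, 1.555, -0.011, 1.109, -0.083], TCP at [0.175, 0.652, 0.231] pointing down, gripper open.
Joint ranges: [-2.96, 2.96], [-0.34, 2.1], [-1.41, 1.46], [0.24, 2.44], [-1.37, 4.51], [0.17, 1.92], [-2.96, 2.96]. Speed limits (rad/s): [2.39, 2.39, 3.14, 3.14, 3.14, 3.14, 3.14].

INTERFACE

Orientations are given as a rotation vector (axis times angle).
In Python, from bench import r gives the robot as it stands.
- The arm moves only by the tool step_arm, never from a script. Its argument "moves" is a list of rows, each a list of 7 numbers: the shift along the tool's x, y, z in mm, then the turn, a rotation vector about the tool's x, y, z in rad, then the finger opening in mm, from 0 to 85.4. A call has 1 to 8 rows; each row is the pose to reach, as a shift and turn from the pose commanded when the call began, along the tool's axes at that moment; what a row does not reach only later rows make up. A row lasts 1/10 s, in which the tool goes at most 50 mm and 8.59 degrees, less where a joint would pass 70% of its speed; a pose out of reach is approached as far as the arm can. A call with a gripper value outside its range is refused whole. The fingers move at their own pace and stop on an object; "grip_force" is the grip in N (left out, the last holds). Time passes only in rows, so rows that repeat a pose let the fingers close. It gives the time, the measured TCP pose, the force, the opening and the grip force at its end, in the units of the state.
- r.get_obs(): the state, without advancing time (a new reading comes with each control period).
- r.grab_frame(name): name is "side" or "top"; returns a dict with "image" (420x560x3 uint8, red, green, blue), "depth" (420x560 float32, m along the optical axis (not along the pixel's ray), 0 where there is no reading), "mtx" (3x3 intrinsics, pixels), "k1" (the pictures are not rectified: a ray, as slopes to the right and down, at radius r is drawn at 1 + k1 r^2 times it, then the intrinsics apply), "rvec" (rotation vector, rad) and "tvec" (3), from world to camera coordinates, as OpenCV has them. Camera axes: x right, y down, z forward; pixel columns grow to the right and rows downward; lengths in m; the calibration is good to about 2 mm. A picture is of the moment at which its call begins.
- r.hand_in(): hands the job in; it is judged then, once.
The state is a dict: "clock": time; "joints": joint angles; "qvel": joint speeds; "tau": joint torques, N m; "tcp_pos": TCP position; "orientation": TCP orientation; "contact_force": force on the tool from outside, world axes, zero at the start; "moment": the same for the moment, N m; "grip_width": finger opening in m; "gripper_force": force on a finger pad.
Only numpy, scipy, OpenCV 4.12 (cv2) and the standard library are available. Lean on these libraries where they do the work, as an engineer would, in place of code of your own. Each camera call takes 0.05 s, during which the arm holds its last target. There are 200 camera calls.

TASK

On the cream setting head, turn the black knob clockwise until its white pointer line points at the red mark, then turn the lock ring clockwise by its blue tab until it is tight against its stop, leaving the knob on the mark. Then take the yellow pin from the pin stand and put it fully home in the brass-rimmed hole that the tab has cleared, so that the ring cannot work loose, and let go. Leave all the other things on the table where they are.

Things in the scene. Friction and masses are not known exactly. Their poses are not given: they have to be found in the camera images.
- head: the setting head, a cream base plate 160 x 160 x 34 mm fixed to the table, with black scale ticks, and on it, about one vertical axis through its centre, the lock ring (below) and the knob (above); origin at the centre of its underside, on that axis, z up
- knob (a joint): angle of the black setting knob, grows as the knob turns clockwise seen from above; 0 to 4.0 rad between stops, it starts between 0.1 and 0.8 and has to be turned clockwise by 0.9 to 2.8 rad; it stays where it is left (friction about 0.05 Nm) and tightening the ring does not drag it along. The knob is a disc 48 mm across (56 to 62 mm above the table) with an upright grip bar on it, 46 mm long, 14 mm thick, from 62 to 100 mm above the table
- knob_top (a point): centre of the top of the knob's grip bar, on the axis, 100 mm above the table; its x axis runs along the bar towards the end with the white pointer line, y across the bar, z up
- knob_point (a point): the point 50 mm out from the axis in the direction in which the white pointer line (on one half of the bar's top and down that end) points, 100 mm above the table; turns with the knob
- mark_point (a point): the point 50 mm out from the axis in the direction of the red mark, 100 mm above the table: the knob is set when knob_point comes to it. The mark itself is a red block 14 x 8 x 10 mm fixed on the base plate 63 to 77 mm from the axis with a short red line inwards of it
- lock (a joint): angle of the lock ring, grows as it turns clockwise seen from above (tightening); it starts loose, at 0 to 0.3 rad, and is tight against its stop at 1.2 rad; friction about 0.15 Nm, it stays where it is left. The ring is a knurled aluminium disc 80 mm across, 36 to 50 mm above the table, with one blue thumb tab
- lock_tab (a point): top centre of the blue thumb tab, 56 mm from the axis, 66 mm above the table. The tab is an upright block 12 mm thick along the ring's circumference, 24 mm long radially (44 to 68 mm from the axis), its bottom 36 mm above the table; its x axis points radially outwards, z up. Best pinched across its thickness from above and led round the axis, or pushed round
- pin: the securing pin with a yellow shank and yellow head: shank 8 mm thick, head 16 mm across and 14 mm high at the top, 95 mm long overall, 50 g; it starts upright in one of the two holes of the pin stand, 30 mm deep in it; origin at the centre of its foot, z up the pin towards the head
- pin_hole (a point): centre of the mouth of the brass-rimmed pin hole in the top of the base plate, 34 mm above the table, 10 mm wide, 24 mm deep, 56 mm from the axis. The tab passes over it during tightening; with the ring tight the tab has passed it and its centre stands 21 mm further on; a pin put in then keeps the ring from being turned back. Fully home, the pin's foot is 24 mm below this point and its head 91 to 105 mm above the table
- pin_stand: the grey pin stand, a fixed block 45 x 90 x 40 mm (x, y, z) with two holes 25 mm either side of its centre along its y; the yellow pin is in either of them, the dark one in the other; it stands on either side of the table; origin at the centre of its underside
- gauge_stand: an obstacle: a fixed indicator stand, a 180 mm high steel post 12 mm thick on a 48 mm foot, a dial 40 mm across at its 150 mm height reaching 24 mm out along its x; origin at the centre of its underside
- tray: an obstacle: a fixed white tray 100 x 90 x 30 mm on the side of the table opposite the pin stand; origin at the centre of its underside
- puck_a: a black specimen mount, 30 mm across and 18 mm high, lying on the base plate's corner; origin at the centre of its underside
- puck_b: another black specimen mount (30 mm across, 18 mm high) lying in the white tray; origin at the centre of its underside
- refblock: a bare steel reference disc, 60 mm across, 14 mm high, on the table; origin at the centre of its underside
- oil: an amber bottle with white cap, 36 mm across, 100 mm high, standing on the table; origin at the centre of its underside
- loupe: a black eyepiece loupe, 34 mm across, 36 mm high, standing on the table; origin at the centre of its underside
- driver: a screwdriver with red handle, 160 mm long, lying along its x axis, under 35 mm high; origin under its middle part, on the table
- spare_pin: the other pin in the pin stand, of the same size as the yellow one but dark steel all over; it stays in the stand; origin at the foot's centre, z up the pin
Things that resemble listed ones, but are neither listed nor needed, are in the scene too. What is shaped like the head but pink or purple is not meant.

How it is judged:
On the way, in this order (a step that is already met when the one before it is completed fails the run):
1. the knob's pointer is on the red mark (within 8 degrees) while the ring is still loose (distance between knob_point and mark_point below 0.007 m and value of joint lock below 0.6 rad), for 0.3 s.
2. the lock ring is tight (within 0.08 rad of its stop) with the pointer still on the mark (distance between knob_point and mark_point below 0.007 m and value of joint lock above 1.12 rad), for 0.2 s.
3. the yellow pin is fully home in the hole, ring tight, pointer on the mark (all of step 2 and horizontal distance between pin and pin_hole below 0.003 m and z of pin in the frame of pin_hole below -0.02 m and angle between pin's own z axis and vertical below 0.14 rad), for 0.2 s.
At the end, for the whole second after the job is handed in: the pointer is on the red mark (the two 50 mm points within 7 mm, about 8 degrees), the lock ring is within 0.08 rad of its stop, and the yellow pin stands at rest in the hole: its foot within 3 mm of the hole's axis and at least 20 mm below its mouth, tilted less than 8 degrees (all of step 3 and linear speed of pin below 0.02 m/s); the robot touches nothing.
It fails at once if a specimen mount is moved by more than 30 mm (distance of any of puck_a, puck_b from where it was at the start of the episode above 0.03 m).
It fails at once if the steel disc is moved by more than 30 mm (distance of refblock from where it was at the start of the episode above 0.03 m).
It fails at once if the oil bottle or the loupe is moved by more than 30 mm (distance of any of oil, loupe from where it was at the start of the episode above 0.03 m).
It fails at once if the screwdriver is moved by more than 30 mm (distance of driver from where it was at the start of the episode above 0.03 m).
It fails at once if the dark pin is moved by more than 30 mm (distance of spare_pin from where it was at the start of the episode above 0.03 m).
It also fails if it takes over 72 s, if anything falls off the work surface, if the arm or the gripper's body presses on something with over 40 N, if the wrist force passes 120 N, or if a joint passes its speed limit or range.

## Working session

There is one attempt and no reset: what is moved stays moved. The work goes in short steps, Python scripts to look and compute and a tool call to move; the robot and the scene stay as the last step left them, time stands still between calls to the robot, and variables do not carry over. Pictures are saved under pics/ and viewed, at most 10 in all, crops included, and the job is handed in when it is done.

Besides the shell and the picture viewer there is one more tool, called in YAML: its name, and indented under it one key for each argument. step_arm: Moves the arm, as the interface text tells. Its arguments: {"type":"object","properties":{"moves":{"type":"array","items":{"type":"array","items":{"type":"number"}}},"grip_force":{"type":"number"}},"required":["moves"]}

```bash
ls; mkdir -p pics
cat > h.py <<'E'
import numpy as np, cv2, pickle
from scipy.spatial.transform import Rotation as R
from bench import r
def grab(n):
    f=r.grab_frame(n); pickle.dump(f,open(n+'.pkl','wb')); return f
def load(n): return pickle.load(open(n+'.pkl','rb'))
def ray(f,px):
    K=np.array(f['mtx']);px=np.asarray(px,float).reshape(-1,1,2)
    u=cv2.undistortPoints(px,K,np.array([f['k1'],0,0,0.]),None,None).reshape(-1,2)
    # distortion model: drawn = (1+k1 r^2) * ray -> OpenCV's k1
    Rm=cv2.Rodrigues(np.array(f['rvec'],float))[0];t=np.array(f['tvec'],float).ravel()
    d=np.c_[u,np.ones(len(u))]@Rm; c=-Rm.T@t
    return c,d
def plane(f,px,z):
    c,d=ray(f,px); return c+d*((z-c[2])/d[:,2])[:,None]
def dep(f,px):
    c,d=ray(f,px); p=np.asarray(px).reshape(-1,2).round().astype(int)
    return c+d*f['depth'][p[:,1],p[:,0]][:,None]
def proj(f,P):
    return cv2.projectPoints(np.asarray(P,float).reshape(-1,3),np.array(f['rvec'],float),np.array(f['tvec'],float),np.array(f['mtx']),np.array([f['k1'],0,0,0.]))[0].reshape(-1,2)
E
python3 - <<'E'
from h import *
for n in('top','side'):
    f=grab(n); cv2.imwrite(f'pics/{n}0.png',cv2.cvtColor(f['image'],cv2.COLOR_RGB2BGR))
    print(n,ray(f,[[280,210]]),f['k1'])
o=r.get_obs();print(o['tcp_pos'],R.from_rotvec(o['orientation']).as_matrix().round(3),o['clock'])
E
```

```text
pics
top (array([0.31427175, 0.00145096, 1.1743507 ]), array([[ 0.16558536,  0.00395257, -0.98627858]])) 0.015020891124434544
side (array([ 0.27837419, -0.83197843,  0.72968991]), array([[ 0.21784615,  0.77324491, -0.59559139]])) -0.12113982511001607
[0.174607   0.65149    0.23043948] [[-0.966  0.259 -0.   ]
 [ 0.259  0.966 -0.002]
 [-0.    -0.002 -1.   ]] 0.1
```

View pics/top0.png

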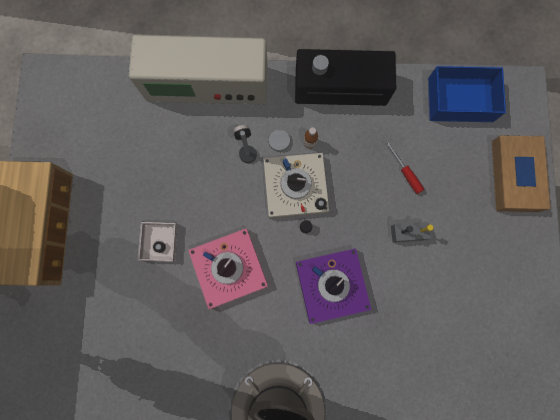

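View pics/side0.png

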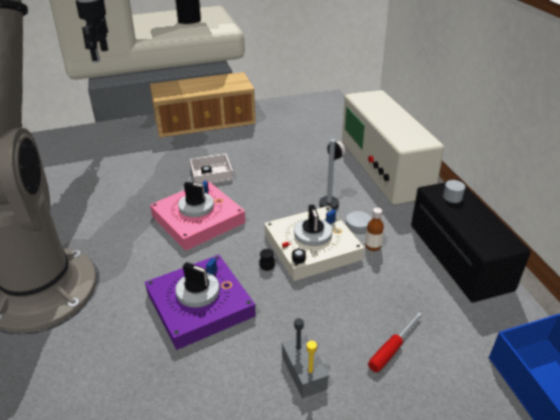

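The top view shows the cream head at (296,185), with pink (228,268) and purple (334,286) lookalikes. The yellow pin's head is at (430,228) and the dark pin's at (407,230), both in the grey stand. The tray is at (158,242), the gauge at (245,145), the oil at (311,135) and the loupe at (306,227). By the description I choose the cream head and the yellow pin, and check both in a crop.

Run:
```python
from h import *
f=load('top');im=cv2.cvtColor(f['image'],cv2.COLOR_RGB2BGR)
a=cv2.resize(im[140:240,245:345],(600,600),interpolation=cv2.INTER_CUBIC)
b=cv2.resize(im[205:255,380:446],(198,150),interpolation=cv2.INTER_CUBIC)
c=np.zeros((600,800,3),np.uint8);c[:,:600]=a;c[:150,600:798]=b
g=load('side');s=cv2.cvtColor(g['image'],cv2.COLOR_RGB2BGR)[190:280,262:362]
c[200:380,600:800]=cv2.resize(s,(200,180),interpolation=cv2.INTER_CUBIC)
cv2.imwrite('pics/c1.png',c)
print(plane(f,[[296,185],[303,208],[287,164],[297,164]],.034), plane(f,[[296,180]],.1),plane(f,[[430,228],[407,230]],.105))
print(proj(f,[[.175,.65,.23],[0,0,0]]))
```

```text
[[ 0.57410102 -0.0350226   0.034     ]
 [ 0.5124236  -0.05448961  0.034     ]
 [ 0.63121203 -0.00994502  0.034     ]
 [ 0.63184443 -0.03676835  0.034     ]] [[ 0.57192033 -0.03270287  0.1       ]] [[ 0.4571881  -0.36386308  0.105     ]
 [ 0.4509814  -0.30715708  0.105     ]]
[[-40.42686868 347.4776782 ]
 [277.86295753 411.38516029]]
```

View pics/c1.png

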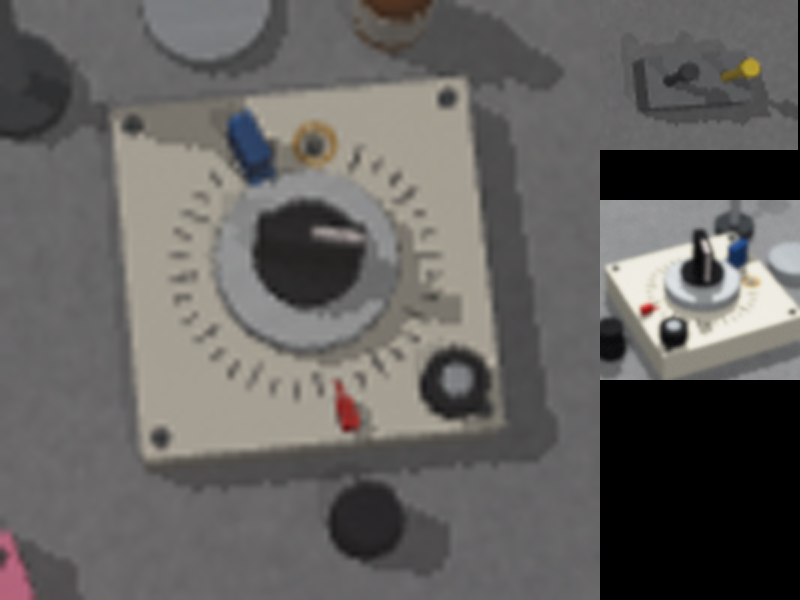

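The crop shows the cream plate with the pointer line pointing right (crop 312–365, 235), the red mark at (345,410) and the tab at (250,145). The brass hole is at (315,143), a puck is at (455,383) and the loupe is off the plate. The yellow pin is the right one in the stand. The knob needs about 70° clockwise.

```bash
cat >> h.py <<'E'
def pts(f,z0,z1,lo,hi,box):
    """world points (by depth) with HSV in lo..hi, z range and xy box"""
    hsv=cv2.cvtColor(f['image'],cv2.COLOR_RGB2HSV)
    m=cv2.inRange(hsv,np.array(lo),np.array(hi))
    v,u=np.nonzero(m); px=np.c_[u,v].astype(float); P=dep(f,px)
    k=(P[:,2]>z0)&(P[:,2]<z1)&(P[:,0]>box[0])&(P[:,0]<box[1])&(P[:,1]>box[2])&(P[:,1]<box[3])
    return px[k],P[k]
E
python3 - <<'E'
from h import *
B=(.47,.68,-.14,.08)
for n in('top','side'):
    f=load(n);print(n)
    px,P=pts(f,.026,.042,(10,10,60),(40,90,255),B)
    Q=plane(f,px,.034)
    rect=cv2.minAreaRect(Q[:,:2].astype(np.float32)*1000);print('plate',rect,np.median(P[:,2]),len(px))
    px,P=pts(f,.03,.06,(0,150,70),(6,255,255),B);print('red',len(px),P.min(0),P.max(0),P.mean(0))
    px,P=pts(f,.03,.075,(105,90,40),(125,255,255),B);k=P[:,2]>.06;Q=plane(f,px[k],.066);print('tab',len(px),k.sum(),Q.mean(0),cv2.minAreaRect(Q[:,:2].astype(np.float32)*1000))
    px,P=pts(f,.02,.04,(10,100,60),(25,255,255),B);print('rim',len(px),plane(f,px,.034).mean(0),np.ptp(plane(f,px,.034),axis=0))
    px,P=pts(f,.085,.11,(0,0,0),(180,120,60),B);Q=plane(f,px,.1);print('bar',len(px),Q.mean(0),cv2.minAreaRect(Q[:,:2].astype(np.float32)*1000),P[:,2].max())
    px,P=pts(f,.09,.11,(0,0,110),(180,90,255),B);Q=plane(f,px,.1);print('line',len(px),Q.mean(0),cv2.minAreaRect(Q[:,:2].astype(np.float32)*1000) if len(Q) else 0)
    px,P=pts(f,.06,.12,(22,120,80),(32,255,255),(.3,.6,-.5,-.2));print('pin',len(px),P.min(0),P.max(0));k=P[:,2]>P[:,2].max()-.008;print(P[k].mean(0),plane(f,px[k],.105).mean(0))
E
```

```text
top
plate ((576.6692504882812, -33.95228576660156), (161.63865661621094, 159.7369384765625), 6.668917179107666) 0.033917318555196196 2546
red 15 [ 0.50255577 -0.05658931  0.03411778] [ 0.52300348 -0.04867718  0.04632605] [ 0.51026405 -0.05229845  0.04319139]
tab 49 38 [ 0.62488814 -0.00716984  0.066     ] ((625.2308959960938, -7.478298187255859), (23.905603408813477, 10.570732116699219), 27.058156967163086)
rim 16 [ 0.63393376 -0.03707165  0.034     ] [0.0141055  0.01623338 0.        ]
bar 81 [ 0.57519151 -0.02942     0.1       ] ((575.3954467773438, -32.926002502441406), (42.27557373046875, 16.42570686340332), 82.98320007324219) 0.10500709656358809
line 14 [ 0.57607848 -0.04520747  0.1       ] ((576.0784912109375, -45.20663833618164), (2.580373764038086, 20.093313217163086), 1.3240689039230347)
pin 42 [ 0.45211679 -0.36904833  0.06264727] [ 0.46742684 -0.35682213  0.10668567]
[ 0.4590064  -0.36297084  0.10395765] [ 0.45886515 -0.36261846  0.105     ]
side
plate ((573.4649658203125, -38.22308349609375), (163.1834259033203, 170.10903930664062), 6.246331691741943) 0.034530052017080926 
[... 431 characters left out ...]
:,None]
        ~~~^^^^^^
  File "h.py", line 9, in ray
    u=cv2.undistortPoints(px,K,np.array([f['k1'],0,0,0.]),None,None).reshape(-1,2)
      ~~~~~~~~~~~~~~~~~~~^^^^^^^^^^^^^^^^^^^^^^^^^^^^^^^^^^^^^^^^^^^
cv2.error: OpenCV(4.12.0) /io/opencv/modules/calib3d/src/undistort.dispatch.cpp:347: error: (-215:Assertion failed) CV_IS_MAT(_src) && CV_IS_MAT(_dst) && (_src->rows == 1 || _src->cols == 1) && (_dst->rows == 1 || _dst->cols == 1) && _src->cols + _src->rows - 1 == _dst->rows + _dst->cols - 1 && (CV_MAT_TYPE(_src->type) == CV_32FC2 || CV_MAT_TYPE(_src->type) == CV_64FC2) && (CV_MAT_TYPE(_dst->type) == CV_32FC2 || CV_MAT_TYPE(_dst->type) == CV_64FC2) in function 'cvUndistortPointsInternal'
```

```bash
cat >> h.py <<'E'
def goal(p,yaw):
    """shift in tool axes (mm) and turn about tool z (rad) to bring TCP to p, tool y axis to world angle yaw (deg)"""
    o=r.get_obs();M=R.from_rotvec(o['orientation']).as_matrix()
    d=M.T@(np.array(p)-o['tcp_pos'])*1000
    y=np.degrees(np.arctan2(M[1,1],M[0,1])); t=-np.radians((yaw-y+180)%360-180)
    print('t',round(o['clock'],1),'tcp',np.round(o['tcp_pos'],4),'yaw',round(y,1),'tiltz',np.round(M[:,2],3),'grip',round(o['grip_width'],4),'j',np.round(o['joints'],2))
    print('shift',d.round(1),'turn',round(t,3))
E
python3 - <<'E'
from h import *
B=(.47,.68,-.14,.08)
g=load('side');f=load('top')
px,P=pts(g,.085,.11,(0,0,110),(180,90,255),B);Q=plane(g,px,.1);print(len(px),Q[Q[:,0].argsort()].round(3),P[:,2])
px,P=pts(f,.085,.11,(0,0,110),(180,90,255),B);print(plane(f,px,.1)[:,:2].round(3).tolist())
goal([.576,-.0335,.16],-5)
print(dep(f,[[248,155],[311,131],[241,131]]))
E
```

```text
46 [[ 0.569 -0.047  0.1  ]
 [ 0.57  -0.051  0.1  ]
 [ 0.57  -0.044  0.1  ]
 [ 0.571 -0.055  0.1  ]
 [ 0.571 -0.048  0.1  ]
 [ 0.572 -0.041  0.1  ]
 [ 0.572 -0.052  0.1  ]
 [ 0.572 -0.045  0.1  ]
 [ 0.573 -0.038  0.1  ]
 [ 0.573 -0.056  0.1  ]
 [ 0.573 -0.049  0.1  ]
 [ 0.574 -0.042  0.1  ]
 [ 0.574 -0.034  0.1  ]
 [ 0.574 -0.052  0.1  ]
 [ 0.574 -0.045  0.1  ]
 [ 0.575 -0.038  0.1  ]
 [ 0.575 -0.056  0.1  ]
 [ 0.575 -0.049  0.1  ]
 [ 0.575 -0.067  0.1  ]
 [ 0.576 -0.042  0.1  ]
 [ 0.576 -0.06   0.1  ]
 [ 0.576 -0.035  0.1  ]
 [ 0.576 -0.053  0.1  ]
 [ 0.576 -0.046  0.1  ]
 [ 0.577 -0.064  0.1  ]
 [ 0.577 -0.039  0.1  ]
 [ 0.577 -0.057  0.1  ]
 [ 0.577 -0.05   0.1  ]
 [ 0.577 -0.043  0.1  ]
 [ 0.578 -0.061  0.1  ]
 [ 0.578 -0.036  0.1  ]
 [ 0.578 -0.054  0.1  ]
 [ 0.578 -0.047  0.1  ]
 [ 0.579 -0.04   0.1  ]
 [ 0.579 -0.057  0.1  ]
 [ 0.579 -0.05   0.1  ]
 [ 0.579 -0.043  0.1  ]
 [ 0.58  -0.036  0.1  ]
 [ 0.58  -0.047  0.1  ]
 [ 0.581 -0.04   0.1  ]
 [ 0.581 -0.014  0.1  ]
 [ 0.581 -0.033  0.1  ]
 [ 0.582 -0.03   0.1  ]
 [ 0.582 -0.022  0.1  ]
 [ 0.583 -0.015  0.1  ]
 [ 0.584 -0.019  
[... 343 characters left out ...]
 0.10157293 0.10289434 0.0987162  0.10096181 0.10266549 0.1003502
 0.10087416 0.09931315 0.1008501  0.10212525 0.10081064 0.09976954
 0.09801395 0.0961978  0.09554793 0.09033516]
[[0.577, -0.035], [0.577, -0.038], [0.577, -0.04], [0.577, -0.043], [0.577, -0.045], [0.577, -0.048], [0.577, -0.05], [0.575, -0.04], [0.575, -0.043], [0.575, -0.045], [0.575, -0.048], [0.575, -0.05], [0.575, -0.053], [0.575, -0.055]]
t 0.1 tcp [0.1746 0.6515 0.2304] yaw 75.0 tiltz [-0.    -0.002 -1.   ] grip 0.0854 j [-1.42  0.48  0.02  1.56 -0.01  1.11 -0.08]
shift [-565.  -557.6   71.4] turn 1.396
[[ 0.65888225  0.09681087  0.01657689]
 [ 0.70189056 -0.06909316  0.09908122]
 [ 0.66883271  0.10197291  0.17942143]]
```

step_arm:
  moves:
    - [-565,-558,0,0,0,1.396,85]
    - [-565,-558,0,0,0,1.396,85]
    - [-565,-558,0,0,0,1.396,85]
    - [-565,-558,0,0,0,1.396,85]
    - [-565,-558,0,0,0,1.396,85]
    - [-565,-558,0,0,0,1.396,60]
    - [-565,-558,0,0,0,1.396,45]
    - [-565,-558,0,0,0,1.396,45]

```text
clock: 0.9
tcp_pos: [0.3774, 0.3048, 0.2312]
orientation: [-2.104, -2.333, 0.0]
contact_force: [1.2, 0.8, -0.2]
grip_width: 0.0453
gripper_force: 0.0
```

```bash
python3 -c "
from h import *
goal([.576,-.0335,.22],-5)"
```

```text
t 0.9 tcp [0.3774 0.3048 0.2312] yaw 5.9 tiltz [-0.  0. -1.] grip 0.0453 j [-1.14  0.16  0.38  2.02 -0.07  0.97 -0.63]
shift [-356.9  162.8   11.1] turn 0.19
```

step_arm:
  moves:
    - [-357,163,0,0,0,0.19,45]
    - [-357,163,0,0,0,0.19,45]
    - [-357,163,0,0,0,0.19,45]
    - [-357,163,0,0,0,0.19,45]
    - [-357,163,0,0,0,0.19,45]
    - [-357,163,0,0,0,0.19,45]
    - [-357,163,0,0,0,0.19,45]
    - [-357,163,0,0,0,0.19,45]

```text
clock: 1.7
tcp_pos: [0.5784, -0.0329, 0.2311]
orientation: [2.311, 2.128, -0.001]
contact_force: [0.5, 0.8, 0.8]
grip_width: 0.0448
gripper_force: 0.0
```

```bash
python3 -c "
from h import *
goal([.576,-.0335,.075],-5)"
```

```text
t 1.7 tcp [ 0.5784 -0.0329  0.2311] yaw -4.7 tiltz [-0. -0. -1.] grip 0.0448 j [-0.53  0.36  0.61  1.82 -0.24  1.03  0.1 ]
shift [ -0.7  -2.3 156.1] turn 0.005
```

step_arm:
  moves:
    - [0,0,40,0,0,0,45]
    - [0,0,80,0,0,0,45]
    - [0,0,110,0,0,0,45]
    - [0,0,130,0,0,0,45]
    - [0,0,145,0,0,0,45]
    - [0,0,156,0,0,0,45]
    - [0,0,156,0,0,0,45]

```text
clock: 2.4
tcp_pos: [0.577, -0.0302, 0.0742]
orientation: [-2.309, -2.129, 0.002]
contact_force: [-0.3, -0.4, -0.2]
grip_width: 0.045
gripper_force: 0.0
```

```bash
python3 -c "
from h import *
goal([.576,-.0335,.075],-5)"
```

```text
t 2.4 tcp [ 0.577  -0.0302  0.0742] yaw -4.6 tiltz [-0.002 -0.    -1.   ] grip 0.045 j [-0.43  0.56  0.5   1.94 -0.39  0.73  0.22]
shift [-3.4 -0.7 -0.8] turn 0.006
```

step_arm:
  moves:
    - [-3,-1,0,0,0,0,45]
    - [-3,-1,0,0,0,0,20]
    - [-3,-1,0,0,0,0,5]
    - [-3,-1,0,0,0,0,5]
    - [-3,-1,0,0,0,0,5]
    - [-3,-1,0,0,0,0,5]
  grip_force: 30

```text
clock: 3.0
tcp_pos: [0.5762, -0.0334, 0.0763]
orientation: [-2.309, -2.129, -0.0]
contact_force: [-4.2, -1.0, 7.0]
grip_width: 0.0135
gripper_force: 30.7
```

Run:
```python
from h import *
print(r.get_obs()['gripper_force'])
C=np.array([.576,-.0335])
f=load('top');g=load('side');B=(.48,.55,-.09,0)
for q in(f,g):
    for z in((.041,.05),(.03,.05)):
        px,P=pts(q,*z,(0,120,60),(8,255,255),B);Q=plane(q,px,.044)[:,:2]-C
        print(len(px),np.degrees(np.arctan2(Q[:,1],Q[:,0])).mean(),np.linalg.norm(Q,axis=1).mean())
goal([.576,-.0335,.075],-74)
```

```text
30.72796404361725
14 -164.22848753110318 0.06854126987324748
18 -164.28057219767163 0.06808416142546099
16 -161.6823773518165 0.07282018943563671
23 -160.52213596725144 0.07357997861861029
t 3.0 tcp [ 0.5762 -0.0334  0.0763] yaw -4.7 tiltz [-0.     0.001 -1.   ] grip 0.0135 j [-0.43  0.56  0.5   1.94 -0.39  0.73  0.22]
shift [-0.1 -0.2  1.3] turn 1.21
```

step_arm:
  moves:
    - [0,0,0,0,0,0.13,5]
    - [0,0,0,0,0,0.26,5]
    - [0,0,0,0,0,0.39,5]
    - [0,0,0,0,0,0.52,5]
    - [0,0,0,0,0,0.65,5]
    - [0,0,0,0,0,0.78,5]
    - [0,0,0,0,0,0.91,5]
    - [0,0,0,0,0,1.04,5]

```text
clock: 3.8
tcp_pos: [0.5776, -0.0343, 0.0764]
orientation: [3.063, 0.692, 0.004]
contact_force: [1.3, -3.4, -0.6]
grip_width: 0.0136
gripper_force: 29.9
```

step_arm:
  moves:
    - [0,0,0,0,0,0.1,5]
    - [0,0,0,0,0,0.165,5]
    - [0,0,0,0,0,0.165,5]
    - [0,0,0,0,0,0.165,5]

```text
clock: 4.2
tcp_pos: [0.5777, -0.0345, 0.0764]
orientation: [3.108, 0.447, 0.004]
contact_force: [1.5, -5.0, 4.9]
grip_width: 0.0136
gripper_force: 30.8
```

```bash
python3 -c "
from h import *
goal([.576,-.0335,.075],-74)"
```

```text
t 4.2 tcp [ 0.5777 -0.0345  0.0764] yaw -73.6 tiltz [ 0.003 -0.002 -1.   ] grip 0.0136 j [-0.64  0.66  0.82  1.96 -0.67  0.81 -0.73]
shift [-1.3 -1.5  1.4] turn 0.006
```

step_arm:
  moves:
    - [0,0,0,0,0,0,25]
    - [0,0,0,0,0,0,40]
    - [0,0,0,0,0,0,40]
    - [0,0,-40,0,0,0,40]
    - [0,0,-80,0,0,0,40]
    - [-40,0,-110,0,0,0,40]
    - [-90,0,-120,0,0,0,40]
    - [-130,0,-120,0,0,0,40]

```text
clock: 5.0
tcp_pos: [0.4503, -0.0703, 0.1958]
orientation: [-3.109, -0.446, -0.001]
contact_force: [0.2, -0.5, 1.3]
grip_width: 0.0395
gripper_force: 0.0
```

Run:
```python
from h import *
f=grab('top');g=grab('side')
a=cv2.resize(cv2.cvtColor(f['image'],cv2.COLOR_RGB2BGR)[140:240,245:345],(500,500),interpolation=cv2.INTER_CUBIC)
b=cv2.resize(cv2.cvtColor(g['image'],cv2.COLOR_RGB2BGR)[185:285,262:362],(300,300),interpolation=cv2.INTER_CUBIC)
c=np.zeros((500,800,3),np.uint8);c[:,:500]=a;c[:300,500:]=b
cv2.imwrite('pics/c2.png',c)
B=(.48,.65,-.14,.08);C=np.array([.5772,-.034])
for q in(f,g):
    px,P=pts(q,.093,.108,(0,0,110),(180,90,255),B)
    if len(px):
        Q=plane(q,px,.1)[:,:2];v=cv2.fitLine(Q.astype(np.float32),cv2.DIST_L2,0,1e-4,1e-4).ravel();print(len(px),Q.mean(0),np.degrees(np.arctan2(v[1],v[0])),np.degrees(np.arctan2(*(Q.mean(0)-C)[::-1])))
goal([.576,-.0335,.075],-74)
```

```text
3 [ 0.57197906 -0.03521464] 0.9043373 -166.90321377077083
38 [ 0.56976036 -0.03610607] 1.2548628 -164.19387401621597
t 5.1 tcp [ 0.4458 -0.0705  0.1942] yaw -73.9 tiltz [-0.005  0.005 -1.   ] grip 0.04 j [-0.94  0.28  1.15  2.15 -0.33  0.9  -0.88]
shift [135.8   1.3 118.8] turn 0.002
```

View pics/c2.png

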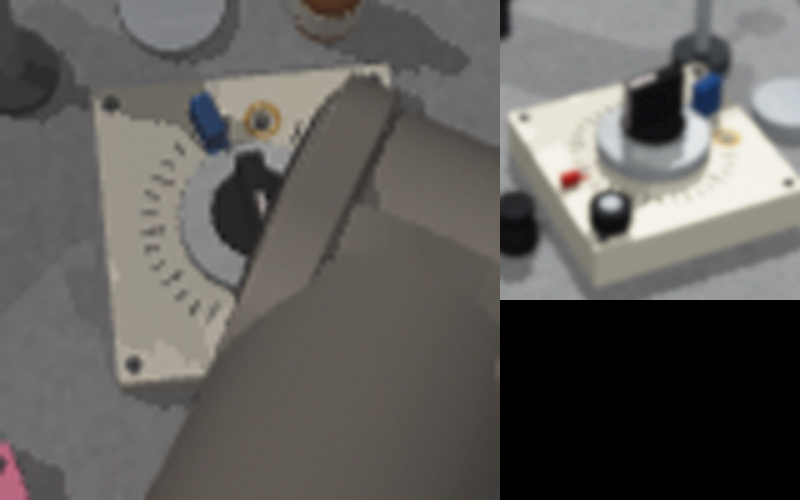

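The pointer on the grip bar now faces the red mark (line at crop 263,200, mark at side crop 571,180). The measured angle is about −164° against −164° for the mark. Next is the tab.

```bash
python3 -c "
from h import *
goal([.627,-.0068,.19],-61.5)"
```

```text
t 5.1 tcp [ 0.4458 -0.0705  0.1942] yaw -73.9 tiltz [-0.005  0.005 -1.   ] grip 0.04 j [-0.94  0.28  1.15  2.15 -0.33  0.9  -0.88]
shift [191.8 -10.9   3.7] turn -0.216
```

step_arm:
  moves:
    - [45,-3,0,0,0,-0.05,36]
    - [90,-6,0,0,0,-0.1,36]
    - [135,-9,0,0,0,-0.16,36]
    - [170,-11,0,0,0,-0.216,36]
    - [192,-11,0,0,0,-0.216,36]
    - [192,-11,0,0,0,-0.216,36]
    - [192,-11,0,0,0,-0.216,36]

```text
clock: 5.8
tcp_pos: [0.6325, -0.0051, 0.1944]
orientation: [-3.043, -0.779, 0.003]
contact_force: [-0.3, -0.0, -0.2]
grip_width: 0.0364
gripper_force: 0.0
```

```bash
python3 -c "
from h import *
goal([.627,-.0068,.046],-61.5)"
```

```text
t 5.8 tcp [ 0.6325 -0.0051  0.1944] yaw -61.3 tiltz [-0.002 -0.    -1.   ] grip 0.0364 j [-0.7   0.59  0.88  1.74 -0.51  1.06 -0.71]
shift [ -5.4  -1.1 148.4] turn 0.004
```

step_arm:
  moves:
    - [-5,-1,40,0,0,0,36]
    - [-5,-1,80,0,0,0,36]
    - [-5,-1,105,0,0,0,36]
    - [-5,-1,125,0,0,0,36]
    - [-5,-1,140,0,0,0,36]
    - [-5,-1,147,0,0,0,36]
    - [-5,-1,147,0,0,0,36]

```text
clock: 6.5
tcp_pos: [0.6274, -0.0068, 0.0479]
orientation: [-3.043, -0.778, 0.002]
contact_force: [-0.0, -0.6, 0.6]
grip_width: 0.0357
gripper_force: 0.0
```

step_arm:
  moves:
    - [0,0,0,0,0,0,15]
    - [0,0,0,0,0,0,5]
    - [0,0,0,0,0,0,5]
    - [0,0,0,0,0,0,5]
  grip_force: 25

```text
clock: 6.9
tcp_pos: [0.6288, -0.0069, 0.0494]
orientation: [3.044, 0.778, 0.003]
contact_force: [-0.8, 0.1, 6.7]
grip_width: 0.0115
gripper_force: 29.5
```

Run:
```python
from h import *
goal([.627,-.0068,.046],-61.5)
o=r.get_obs();p=o['tcp_pos'];M=R.from_rotvec(o['orientation']).as_matrix()
C=np.array([.577,-.034]);d=p[:2]-C
a0=np.degrees(np.arctan2(d[1],d[0]));print('ang',a0,'r',np.linalg.norm(d))
for k in range(1,10):
    a=-k*6.5*np.pi/180;c,s=np.cos(a),np.sin(a);q=C+np.array([[c,-s],[s,c]])@d
    print(k,(M.T@np.r_[q-p[:2],0]*1000).round(1),round(-a,3))
```

```text
t 6.9 tcp [ 0.6288 -0.0069  0.0494] yaw -61.3 tiltz [ 0.002  0.    -1.   ] grip 0.0115 j [-0.6   0.75  0.73  1.84 -0.67  0.82 -0.59]
shift [-1.5 -1.   3.4] turn 0.003
ang 27.605730779624306 r 0.05843777739324117
1 [-0.5  6.6  0. ] 0.113
2 [-1.7 13.1  0. ] 0.227
3 [-3.7 19.4  0. ] 0.34
4 [-6.4 25.5  0. ] 0.454
5 [-9.7 31.2  0. ] 0.567
6 [-13.7  36.5  -0. ] 0.681
7 [-18.3  41.3  -0. ] 0.794
8 [-23.3  45.6  -0. ] 0.908
9 [-28.8  49.3  -0. ] 1.021
```

step_arm:
  moves:
    - [-0.5,6.6,0,0,0,0.113,5]
    - [-1.7,13.1,0,0,0,0.227,5]
    - [-3.7,19.4,0,0,0,0.34,5]
    - [-6.4,25.5,0,0,0,0.454,5]
    - [-9.7,31.2,0,0,0,0.567,5]
    - [-13.7,36.5,0,0,0,0.681,5]
    - [-18.3,41.3,0,0,0,0.794,5]
    - [-18.3,41.3,0,0,0,0.794,5]

```text
clock: 7.7
tcp_pos: [0.6331, -0.0531, 0.0494]
orientation: [3.106, -0.462, 0.005]
contact_force: [1.6, -1.6, 6.6]
grip_width: 0.0112
gripper_force: 29.5
```

```bash
cat >> h.py <<'E'
def arc(n=5,st=2.,C=np.array([.577,-.034])):
    o=r.get_obs();p=o['tcp_pos'];M=R.from_rotvec(o['orientation']).as_matrix();d=p[:2]-C
    print('t',o['clock'],'ang',np.degrees(np.arctan2(d[1],d[0])),'yaw',np.degrees(np.arctan2(M[1,1],M[0,1])),'r',np.linalg.norm(d),'F tool',(M.T@o['contact_force']).round(1),o['gripper_force'],o['grip_width'])
    for k in range(1,n+1):
        a=-k*st*np.pi/180;c,s=np.cos(a),np.sin(a);q=C+np.array([[c,-s],[s,c]])@d
        print(k,(M.T@np.r_[q-p[:2],0]*1000).round(1),round(-a,3))
E
python3 -c "
from h import *
arc()"
```

```text
t 7.7 ang -18.774899207842747 yaw -106.93163376675257 r 0.059242461133183336 F tool [ 2.   1.1 -6.6] 29.5001882314682 0.011173058591655757
1 [-0.1  2.1  0. ] 0.035
2 [-0.3  4.1  0. ] 0.07
3 [-0.5  6.2  0. ] 0.105
4 [-0.8  8.2  0. ] 0.14
5 [-1.2 10.3  0. ] 0.175
```

step_arm:
  moves:
    - [-0.1,2.1,0,0,0,0.035,5]
    - [-0.3,4.1,0,0,0,0.07,5]
    - [-0.5,6.2,0,0,0,0.105,5]
    - [-0.5,6.2,0,0,0,0.105,5]

```text
clock: 8.1
tcp_pos: [0.6311, -0.0585, 0.0494]
orientation: [3.079, -0.621, 0.006]
contact_force: [2.8, -1.3, 5.6]
grip_width: 0.0112
gripper_force: 29.4
```

```bash
python3 -c "
from h import *
arc()"
```

```text
t 8.1 ang -24.3561733699926 yaw -112.79817512078235 r 0.05935532134328654 F tool [ 3.1  0.1 -5.5] 29.42803680896759 0.0112204967777835
1 [-0.1  2.1 -0. ] 0.035
2 [-0.3  4.1 -0. ] 0.07
3 [-0.5  6.2 -0. ] 0.105
4 [-0.8  8.2 -0. ] 0.14
5 [-1.2 10.3 -0. ] 0.175
```

step_arm:
  moves:
    - [-0.1,1,0,0,0,0.018,5]
    - [-0.1,2.1,0,0,0,0.035,5]
    - [-0.1,2.1,0,0,0,0.035,5]

```text
clock: 8.4
tcp_pos: [0.6303, -0.0602, 0.0494]
orientation: [3.068, -0.673, 0.006]
contact_force: [2.9, -1.8, 5.4]
grip_width: 0.0112
gripper_force: 29.4
```

```bash
python3 -c "
from h import *
arc(2,1.)"
```

```text
t 8.4 ang -26.19785327992278 yaw -114.75590444192181 r 0.05937079371725336 F tool [ 3.4  0.4 -5.4] 29.396237432956696 0.011166264344083427
1 [-0.  1. -0.] 0.017
2 [-0.1  2.1 -0. ] 0.035
```

step_arm:
  moves:
    - [-0.1,1,0,0,0,0.018,5]
    - [-0.1,2.1,0,0,0,0.035,5]
    - [-0.1,2.1,0,0,0,0.035,5]

```text
clock: 8.7
tcp_pos: [0.63, -0.0604, 0.0494]
orientation: [-3.056, 0.723, -0.006]
contact_force: [4.1, 1.3, 5.3]
grip_width: 0.0111
gripper_force: 32.8
```

```bash
python3 -c "
from h import *
arc(2,1.)"
```

```text
t 8.7 ang -26.46558672950746 yaw -116.62544072924908 r 0.05925651258328819 F tool [ 3.1 -3.1 -5.3] 32.79629409313202 0.011135104388473165
1 [-0.  1. -0.] 0.017
2 [-0.   2.1 -0. ] 0.035
```

step_arm:
  moves:
    - [0,1,0,0,0,0,5]
    - [0,1.5,0,0,0,0,5]
    - [0,1.5,0,0,0,0,5]

```text
clock: 9.0
tcp_pos: [0.63, -0.0604, 0.0494]
orientation: [-3.055, 0.72, -0.007]
contact_force: [5.0, 3.5, 6.4]
grip_width: 0.011
gripper_force: 32.4
```

```bash
python3 -c "
from h import *
arc(2,1.)"
```

```text
t 9.0 ang -26.4898097410699 yaw -116.54237563878874 r 0.059233651168101725 F tool [ 2.9 -5.4 -6.4] 32.44526892900467 0.01098675926143696
1 [-0.  1. -0.] 0.017
2 [-0.   2.1 -0. ] 0.035
```

step_arm:
  moves:
    - [0,0,0,0,0,0,20]
    - [0,0,0,0,0,0,32]
    - [0,0,0,0,0,0,32]
    - [0,0,-30,0,0,0,32]
    - [0,0,-70,0,0,0,32]
    - [0,0,-110,0,0,0,32]
    - [0,0,-140,0,0,0,32]
    - [0,0,-140,0,0,0,32]

```text
clock: 9.8
tcp_pos: [0.6286, -0.064, 0.1922]
orientation: [-3.055, 0.729, -0.009]
contact_force: [0.2, 0.8, -0.1]
grip_width: 0.0318
gripper_force: 0.0
```

```bash
python3 -c "
from h import *
goal([.4585,-.3625,.19],-10)"
```

```text
t 9.8 tcp [ 0.6286 -0.064   0.1922] yaw -116.9 tiltz [ 0.006 -0.001 -1.   ] grip 0.0318 j [-0.73  0.71  1.13  1.76 -0.71  1.14 -1.41]
shift [-16.9 343.2   1.4] turn -1.865
```

step_arm:
  moves:
    - [-17,343,0,0,0,-1.517,40]
    - [-17,343,0,0,0,-1.517,40]
    - [-17,343,0,0,0,-1.517,40]
    - [-17,343,0,0,0,-1.517,40]
    - [-17,343,0,0,0,-1.517,40]
    - [-17,343,0,0,0,-1.517,40]
    - [-17,343,0,0,0,-1.517,40]
    - [-17,343,0,0,0,-1.517,40]

```text
clock: 10.6
tcp_pos: [0.4508, -0.3672, 0.1881]
orientation: [2.935, 1.117, -0.005]
contact_force: [-0.1, -0.4, -0.3]
grip_width: 0.0398
gripper_force: 0.0
```

```bash
python3 -c "
from h import *
goal([.4585,-.3625,.19],-30)
f=grab('top');g=grab('side')
a=cv2.resize(cv2.cvtColor(f['image'],cv2.COLOR_RGB2BGR)[140:240,245:345],(500,500),interpolation=cv2.INTER_CUBIC)
b=cv2.resize(cv2.cvtColor(g['image'],cv2.COLOR_RGB2BGR)[185:285,262:362],(300,300),interpolation=cv2.INTER_CUBIC)
c=np.zeros((500,800,3),np.uint8);c[:,:500]=a;c[:300,500:]=b
cv2.imwrite('pics/c3.png',c)
B=(.6,.66,-.08,.0)
for q in(f,g):
    px,P=pts(q,.02,.045,(10,90,60),(28,255,255),B)
    if len(px):
        Q=plane(q,px,.034);print('rim',len(px),Q.mean(0),(Q.min(0)+Q.max(0))/2,np.ptp(Q,axis=0),P[:,2].mean())
"
```

```text
t 10.6 tcp [ 0.4508 -0.3672  0.1881] yaw -48.3 tiltz [-0.002 -0.002 -1.   ] grip 0.0398 j [-0.04  0.48  0.82  1.87 -0.41  0.98  0.12]
shift [ 8.9  1.6 -1.9] turn -0.32
rim 18 [ 0.63461892 -0.03672493  0.034     ] [ 0.63456174 -0.03674216  0.034     ] [0.01675566 0.01623338 0.        ] 0.03345205824072333
```

View pics/c3.png

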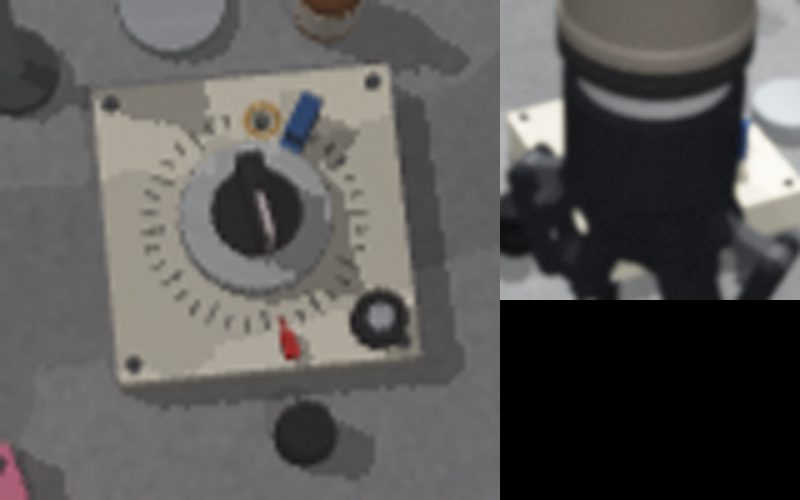

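The crop shows the tab at (302,122), past the clear brass hole at (262,120), with the pointer line at (258–270,190–248) still toward the mark. Now the pin.

step_arm:
  moves:
    - [9,1.5,0,0,0,-0.12,40]
    - [9,1.5,0,0,0,-0.24,40]
    - [9,1.5,0,0,0,-0.32,40]
    - [9,1.5,0,0,0,-0.32,40]

```text
clock: 11.1
tcp_pos: [0.4653, -0.3543, 0.1873]
orientation: [-2.716, -1.576, 0.0]
contact_force: [-0.5, -0.1, 0.0]
grip_width: 0.0399
gripper_force: 0.0
```

```bash
python3 -c "
from h import *
goal([.4585,-.3625,.079],-30)
f=grab('top')
px,P=pts(f,.06,.12,(22,120,80),(32,255,255),(.3,.6,-.5,-.2));print(len(px))
"
```

```text
t 11.1 tcp [ 0.4653 -0.3543  0.1873] yaw -29.7 tiltz [-0.001  0.002 -1.   ] grip 0.0399 j [-0.    0.46  0.73  1.86 -0.37  0.97  0.37]
shift [-10.6  -1.6 108.3] turn 0.004
26
```

step_arm:
  moves:
    - [-10,-1.5,0,0,0,0,40]
    - [-10,-1.5,30,0,0,0,40]
    - [-10,-1.5,55,0,0,0,40]
    - [-10,-1.5,60,0,0,0,40]
    - [-10,-1.5,60,0,0,0,40]

```text
clock: 11.65
tcp_pos: [0.4577, -0.3641, 0.1277]
orientation: [-2.717, -1.574, 0.002]
contact_force: [-0.1, -0.5, 0.2]
grip_width: 0.0397
gripper_force: 0.0
```

```bash
python3 -c "
from h import *
goal([.4585,-.3625,.079],-30)
f=grab('top');g=grab('side')
a=cv2.resize(cv2.cvtColor(f['image'],cv2.COLOR_RGB2BGR)[200:260,385:455],(467,400),interpolation=cv2.INTER_CUBIC)
b=cv2.resize(cv2.cvtColor(g['image'],cv2.COLOR_RGB2BGR)[300:400,265:345],(320,400),interpolation=cv2.INTER_CUBIC)
cv2.imwrite('pics/c4.png',np.hstack([a,b]))
"
```

```text
t 11.7 tcp [ 0.4577 -0.3641  0.1277] yaw -29.8 tiltz [-0.002  0.001 -1.   ] grip 0.0397 j [ 0.06  0.53  0.68  1.9  -0.43  0.86  0.44]
shift [ 1.8 -0.  48.7] turn 0.003
```

View pics/c4.png

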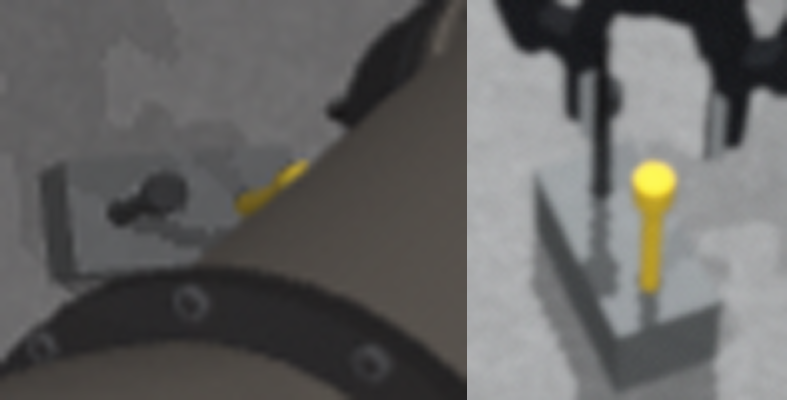

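Side crop: the yellow head (655,180) sits between the two pads (588 and 715) below the gripper. Descend and grip.

step_arm:
  moves:
    - [1.5,0,20,0,0,0,40]
    - [1.5,0,38,0,0,0,40]
    - [1.5,0,48,0,0,0,40]
    - [1.5,0,48,0,0,0,20]
    - [1.5,0,48,0,0,0,8]
    - [1.5,0,48,0,0,0,8]
    - [1.5,0,48,0,0,0,8]
    - [1.5,0,48,0,0,0,8]
  grip_force: 30

```text
clock: 12.55
tcp_pos: [0.4596, -0.3632, 0.081]
orientation: [2.716, 1.576, 0.001]
contact_force: [-0.4, 0.7, 2.5]
grip_width: 0.0144
gripper_force: 29.3
```

```bash
python3 -c "
from h import *
goal([.4585,-.3625,.079],-30);print(r.get_obs()['contact_force'],r.get_obs()['gripper_force'])
"
```

```text
t 12.6 tcp [ 0.4596 -0.3632  0.081 ] yaw -29.7 tiltz [ 0.001 -0.001 -1.   ] grip 0.0144 j [ 0.1   0.6   0.63  1.93 -0.49  0.77  0.49]
shift [ 0.  -1.3  2. ] turn 0.005
[-0.35444858  0.68526587  2.52515627] 29.307821094989777
```

step_arm:
  moves:
    - [0,0,-15,0,0,0,8]
    - [0,0,-35,0,0,0,8]
    - [0,0,-60,0,0,0,8]
    - [0,0,-90,0,0,0,8]
    - [0,0,-115,0,0,0,8]
    - [0,0,-120,0,0,0,8]
    - [0,0,-120,0,0,0,8]
  grip_force: 40

```text
clock: 13.25
tcp_pos: [0.4595, -0.363, 0.2015]
orientation: [2.716, 1.576, 0.002]
contact_force: [-0.4, 0.1, -0.7]
grip_width: 0.0145
gripper_force: 39.1
```

```bash
python3 -c "
from h import *
goal([.6342,-.0375,.2],-95)
g=grab('side')
px,P=pts(g,.08,.25,(20,120,80),(32,255,255),(.3,.6,-.5,-.2));print(len(px),P.min(0),P.max(0))
for z in np.arange(.1,.25,.02):
  k=abs(P[:,2]-z)<.01
  if k.any():print(round(z,2),k.sum(),P[k].mean(0).round(4))
"
```

```text
t 13.2 tcp [ 0.4595 -0.363   0.2015] yaw -29.7 tiltz [ 0.002 -0.001 -1.   ] grip 0.0145 j [-0.    0.44  0.75  1.84 -0.35  0.99  0.38]
shift [369.3  -9.8   1.7] turn 1.139
298 [ 0.44805329 -0.37659966  0.13346735] [ 0.4621923  -0.35361215  0.23919502]
0.14 34 [ 0.4557 -0.3682  0.1426]
0.16 35 [ 0.4558 -0.3679  0.1606]
0.18 46 [ 0.4559 -0.3676  0.1808]
0.2 44 [ 0.4553 -0.3677  0.2   ]
0.22 133 [ 0.4544 -0.3675  0.2226]
0.24 6 [ 0.4588 -0.3753  0.2348]
```

step_arm:
  moves:
    - [46,-1,0,0,0,0.14,8]
    - [92,-2,0,0,0,0.28,8]
    - [138,-4,0,0,0,0.42,8]
    - [184,-5,0,0,0,0.57,8]
    - [230,-6,0,0,0,0.71,8]
    - [276,-8,0,0,0,0.85,8]
    - [322,-9,0,0,0,1.0,8]
    - [350,-10,0,0,0,1.13,8]

```text
clock: 14.1
tcp_pos: [0.6248, -0.049, 0.1982]
orientation: [-3.138, 0.125, 0.004]
contact_force: [0.6, 0.1, -0.9]
grip_width: 0.0143
gripper_force: 39.1
```

step_arm:
  moves:
    - [0,0,0,0,0,0,8]
    - [0,0,0,0,0,0,8]

```text
clock: 14.3
tcp_pos: [0.6233, -0.0534, 0.1986]
orientation: [3.138, -0.119, -0.005]
contact_force: [0.4, -0.6, 0.5]
grip_width: 0.0143
gripper_force: 39.1
```

```bash
python3 -c "
from h import *
goal([.6342,-.0375,.15],-95)
"
```

```text
t 14.3 tcp [ 0.6233 -0.0534  0.1986] yaw -94.3 tiltz [-0.003 -0.001 -1.   ] grip 0.0143 j [-0.69  0.62  1.    1.76 -0.58  1.1  -1.14]
shift [  9.8 -16.8  48.5] turn 0.012
```

step_arm:
  moves:
    - [10,-17,0,0,0,0.01,8]
    - [10,-17,20,0,0,0.01,8]
    - [10,-17,50,0,0,0.01,8]
    - [10,-17,70,0,0,0.01,8]
    - [10,-17,80,0,0,0.01,8]
    - [10,-17,80,0,0,0.01,8]
    - [10,-17,80,0,0,0.01,8]

```text
clock: 15.0
tcp_pos: [0.6355, -0.0389, 0.121]
orientation: [3.138, -0.14, 0.001]
contact_force: [1.1, 0.0, -0.2]
grip_width: 0.0145
gripper_force: 39.1
```

```bash
python3 -c "
from h import *
goal([.6342,-.0375,.105],-95)
g=grab('side');f=grab('top')
a=cv2.resize(cv2.cvtColor(g['image'],cv2.COLOR_RGB2BGR)[185:265,295:375],(600,600),interpolation=cv2.INTER_CUBIC)
cv2.imwrite('pics/c5.png',a)
px,P=pts(g,.03,.15,(22,130,80),(32,255,255),(.58,.68,-.08,.0));print(len(px))
for z in np.arange(.04,.14,.01):
  k=abs(P[:,2]-z)<.005
  if k.any():print(round(z,2),k.sum(),P[k].mean(0).round(4),px[k].mean(0))
print(proj(g,[[.6342,-.0375,.034],[.6342,-.0375,.045]]))
"
```

```text
t 15.0 tcp [ 0.6355 -0.0389  0.121 ] yaw -95.1 tiltz [ 0.001 -0.    -1.   ] grip 0.0145 j [-0.65  0.72  0.92  1.79 -0.68  0.98 -1.11]
shift [-1.4 -1.3 16. ] turn -0.002
62
0.06 6 [ 0.6303 -0.0404  0.0628] [338.5 221. ]
0.07 8 [ 0.6307 -0.0401  0.0715] [338.875 217.625]
0.08 10 [ 0.6303 -0.0405  0.0805] [339.  214.4]
0.09 11 [ 0.6294 -0.0408  0.0896] [338.90909091 211.09090909]
0.1 14 [ 0.6286 -0.0408  0.1002] [338.85714286 207.07142857]
0.11 9 [ 0.6291 -0.0402  0.1087] [339.22222222 203.55555556]
[[338.92400942 230.4148907 ]
 [339.22450721 226.43586123]]
```

View pics/c5.png

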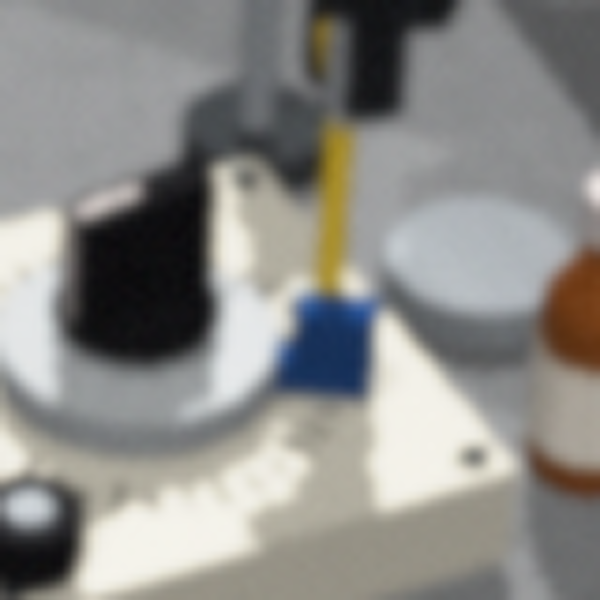

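The tab hides the hole in the side view, where the pin is at (338,150) above it and upright. Kinematics from the gripped tab and knob put the hole at about (0.633, −0.038). I descend gently while watching the force.

step_arm:
  moves:
    - [-2.6,-0.7,0,0,0,0,8]
    - [-2.6,-0.7,6,0,0,0,8]
    - [-2.6,-0.7,12,0,0,0,8]
    - [-2.6,-0.7,15,0,0,0,8]
    - [-2.6,-0.7,18,0,0,0,8]
    - [-2.6,-0.7,20,0,0,0,8]
    - [-2.6,-0.7,20,0,0,0,8]

```text
clock: 15.8
tcp_pos: [0.633, -0.0371, 0.1002]
orientation: [3.138, -0.139, 0.0]
contact_force: [0.5, -0.5, -0.0]
grip_width: 0.0144
gripper_force: 39.5
```

```bash
cat >> h.py <<'E'
def st():
    goal([.633,-.038,.081],-95);o=r.get_obs();M=R.from_rotvec(o['orientation']).as_matrix()
    print('F tool',(M.T@o['contact_force']).round(1),'M tool',(M.T@o['moment']).round(2))
E
python3 -c "
from h import *
st()"
```

```text
t 15.8 tcp [ 0.633  -0.0371  0.1002] yaw -95.1 tiltz [ 0. -0. -1.] grip 0.0144 j [-0.64  0.74  0.89  1.81 -0.7   0.95 -1.1 ]
shift [ 0.1  0.9 19.2] turn -0.001
F tool [0.5 0.4 0. ] M tool [-0.2   0.15 -0.02]
```

step_arm:
  moves:
    - [0,0.3,3,0,0,0,8]
    - [0,0.3,6,0,0,0,8]
    - [0,0.3,8,0,0,0,8]
    - [0,0.3,8,0,0,0,8]

```text
clock: 16.2
tcp_pos: [0.6325, -0.0372, 0.0917]
orientation: [3.138, -0.139, -0.001]
contact_force: [0.1, -1.4, -1.8]
grip_width: 0.014
gripper_force: 39.4
```

```bash
python3 -c "
from h import *
st()"
```

```text
t 16.2 tcp [ 0.6325 -0.0372  0.0917] yaw -95.1 tiltz [-0.001 -0.    -1.   ] grip 0.014 j [-0.63  0.75  0.88  1.81 -0.71  0.93 -1.09]
shift [ 0.6  0.8 10.7] turn -0.001
F tool [0.2 1.4 1.8] M tool [-0.24  0.22  0.02]
```

step_arm:
  moves:
    - [0.2,0,3,0,0,0,8]
    - [0.2,0,6,0,0,0,8]
    - [0.2,0,9,0,0,0,8]
    - [0.2,0,11,0,0,0,8]
    - [0.2,0,11,0,0,0,8]

```text
clock: 16.7
tcp_pos: [0.6331, -0.0372, 0.0812]
orientation: [3.138, -0.139, 0.0]
contact_force: [1.5, -0.7, -0.3]
grip_width: 0.0143
gripper_force: 39.5
```

```bash
python3 -c "
from h import *
st()"
```

```text
t 16.7 tcp [ 0.6331 -0.0372  0.0812] yaw -95.1 tiltz [ 0. -0. -1.] grip 0.0143 j [-0.63  0.76  0.87  1.82 -0.73  0.92 -1.08]
shift [-0.   0.8  0.2] turn -0.001
F tool [1.5 0.6 0.3] M tool [-0.2   0.22  0.04]
```

step_arm:
  moves:
    - [0,0,0,0,0,0,22]
    - [0,0,0,0,0,0,34]
    - [0,0,0,0,0,0,34]
    - [0,0,-20,0,0,0,34]
    - [0,0,-55,0,0,0,34]
    - [0,0,-95,0,0,0,34]
    - [-40,0,-120,0,0,0,34]
    - [-80,0,-120,0,0,0,34]

```text
clock: 17.5
tcp_pos: [0.5549, -0.0312, 0.2044]
orientation: [-3.138, 0.139, -0.009]
contact_force: [-0.7, -1.1, 0.3]
grip_width: 0.0341
gripper_force: 0.0
```

step_arm:
  moves:
    - [-50,0,0,0,0,0,34]
    - [-100,0,0,0,0,0,34]
    - [-100,-50,0,0,0,0,34]
    - [-100,-100,0,0,0,0,34]
    - [-100,-150,0,0,0,0,34]
    - [-100,-200,0,0,0,0,34]
    - [-100,-250,0,0,0,0,34]
    - [-100,-250,0,0,0,0,34]

```text
clock: 18.3
tcp_pos: [0.4755, 0.2359, 0.2008]
orientation: [-3.139, 0.12, -0.001]
contact_force: [-0.3, -0.5, 0.1]
grip_width: 0.0339
gripper_force: 0.0
```

```bash
python3 -c "
from h import *
f=grab('top');g=grab('side')
a=cv2.resize(cv2.cvtColor(f['image'],cv2.COLOR_RGB2BGR)[140:240,245:345],(400,400),interpolation=cv2.INTER_CUBIC)
b=cv2.resize(cv2.cvtColor(g['image'],cv2.COLOR_RGB2BGR)[185:285,275:375],(400,400),interpolation=cv2.INTER_CUBIC)
cv2.imwrite('pics/c6.png',np.hstack([a,b]))
for q in(f,g):
    px,P=pts(q,.03,.15,(22,130,80),(32,255,255),(.58,.68,-.08,.0));print('pin',len(px),P.min(0),P.max(0),P.mean(0))
    k=P[:,2]>.099
    if k.any():print(plane(q,px[k],.105).mean(0))
    px,P=pts(q,.093,.108,(0,0,110),(180,90,255),(.5,.6,-.14,.08));
    if len(px):
        Q=plane(q,px,.1)[:,:2];v=cv2.fitLine(Q.astype(np.float32),cv2.DIST_L2,0,1e-4,1e-4).ravel();print('line',len(px),np.degrees(np.arctan2(v[1],v[0])),Q.mean(0))
"
```

```text
pin 42 [ 0.6240263  -0.04190646  0.03550105] [ 0.63885127 -0.03146127  0.10854247] [ 0.63033913 -0.03634584  0.0915834 ]
[ 0.63090401 -0.0366138   0.105     ]
line 15 9.047223 [ 0.56654125 -0.0369723 ]
pin 87 [ 0.62066117 -0.04812368  0.05959086] [ 0.63479037 -0.03064438  0.10749703] [ 0.62753969 -0.04007265  0.09220126]
[ 0.6267343  -0.04076712  0.105     ]
line 43 5.4815564 [ 0.56830839 -0.03698681]
```

View pics/c6.png

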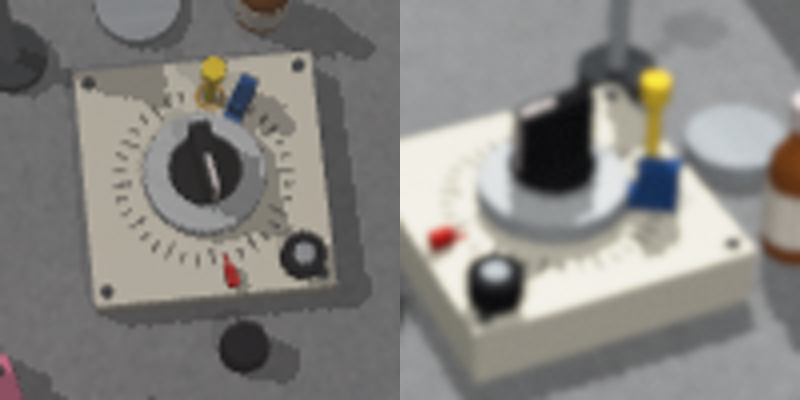

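```bash
python3 -c "
from h import *
C=np.array([.5767,-.0345])
for n in('top','side'):
    q=load(n);px,P=pts(q,.094,.107,(0,0,0),(180,255,255),(.54,.612,-.075,.005))
    Q=plane(q,px,.1)[:,:2]*1000;c,s,a=cv2.minAreaRect(Q.astype(np.float32));v=np.linalg.eigh(np.cov(Q.T))[1][:,1]
    print(n,len(px),c,s,a,'pca',np.degrees(np.arctan(v[1]/v[0])),Q.mean(0))
    px,P=pts(q,.093,.108,(0,0,120),(180,90,255),(.5,.6,-.14,.08));Q=plane(q,px,.1)[:,:2];print('line',Q[Q[:,0].argsort()].round(4).tolist()[::3])
    px,P=pts(q,.03,.05,(0,120,60),(8,255,255),(.48,.55,-.09,0));Q=plane(q,px,.038)[:,:2];print('red',Q[Q[:,0].argsort()].round(4).tolist()[::2])
"
```

```text
top 100 (576.1265869140625, -33.56389617919922) (46.158241271972656, 14.194296836853027) 15.77157974243164 pca 16.015887981859404 [576.19583692 -33.58279082]
line [[0.5566, -0.038], [0.5592, -0.0404], [0.5668, -0.0353], [0.572, -0.0352]]
red [[0.5037, -0.0518], [0.5063, -0.0517], [0.5065, -0.057], [0.5091, -0.0543], [0.5116, -0.049], [0.5117, -0.0543], [0.5143, -0.0516], [0.5169, -0.049], [0.5196, -0.0489]]
side 127 (574.1719360351562, -38.43281173706055) (49.315948486328125, 19.210988998413086) 16.330442428588867 pca 18.233799878950776 [574.53590768 -38.27835671]
line [[0.5518, -0.042], [0.5548, -0.0394], [0.5578, -0.0367], [0.5607, -0.0412], [0.5629, -0.0347], [0.5648, -0.0353], [0.5668, -0.0359], [0.5688, -0.0365], [0.571, -0.0299], [0.5739, -0.0344], [0.5924, -0.0437], [0.5956, -0.0411], [0.5972, -0.0306]]
red [[0.5023, -0.0562], [0.5042, -0.0501], [0.5051, -0.047], [0.5061, -0.0507], [0.5071, -0.0476], [0.5081, -0.0513], [0.5092, -0.055], [0.5101, -0.0519], [0.5112, -0.0556], [0.5121, -0.0525], [0.514, -0.0463], [0.5151, -0.05]]
```

The bar is at 15.9° (pointer −164.1°), which matches the mark at −164.2°. The pin's head is at about 105 mm, so it is home, and the arm is clear. Handing in.

```bash
python3 -c "
from bench import r
print(r.hand_in())"
```

```text
the job is handed in; nothing more can be done
None
```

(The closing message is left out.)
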